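Take the width of the next mosaic piece with the tweezers

ROBOT

A 6-joint arm with a two-finger parallel gripper is mounted at the origin on the work surface. World frame = base frame: x ahead of the robot, y to its left, z up, the work surface at z = 0. Lengths are in m, angles in degrees, forces in N, time in s.
With the tool pointing down it reaches from about 0.4 to 0.825 m from the base axis. Payload 7 kg.
Tool frame: the origin (TCP) lies at the very end of the fingers, on their centre line; the grasp point (between the pads) lies 19 mm behind it; x points along the fingers, z is the direction in which the jaws open and shut, and the axes are right-handed (so a half turn about x gives the same grasp; the last joint's range is limited). The gripper opens to 88 mm and grips with 3 to 60 N. Pads are 19 mm wide; open, the fingers measure 130 mm over their backs; the gripper's body (78 mm by 193 mm) begins 47 mm behind the grasp point.
Start: joints at [-48.008, 20.546, 0.682, 0, -70.136, -16.507], TCP at [0.29, -0.609, 0.227] pointing down, gripper open.
Joint ranges: [-176.03, 176.03], [-82.01, 121.73], [-58.28, 71.71], [-173.87, 95.51], [-174.79, -0.11], [-173.66, 173.66]. Speed limits (degrees/s): [136.94, 136.94, 172.46, 180, 180, 180].

INTERFACE

Orientations are given as [roll, pitch, yaw] about the fixed x, y, z axes, in that order (R = Rz(yaw) Ry(pitch) Rx(roll)).
In Python, from plant import sensors, cams, workorder gives the robot as it stands. The module is installed in compiled form; this text tells all that it offers.
- The arm moves only by the shell command python3 -m handwheel 'ROWS' [OPENING] [FORCE]. ROWS is JSON, one flat list of numbers, 4 for each row, row after row: the shift along the tool's x, y, z in cm, then the turn about the tool's x in degrees. A call has exactly 10 rows; each row is the pose to reach, as a shift and turn from the pose commanded when the call began, along the tool's axes at that moment; what a row does not reach only later rows make up. A row lasts 1/8 s, in which the tool goes at most 62.5 mm and 10.7 degrees, less where a joint would pass 70% of its speed; a pose out of reach is approached as far as the arm can. A call with a gripper value outside its range is refused whole. OPENING is the finger opening in cm, from 0 to 8.76, set as the call begins (- or left out, the last holds). The fingers move at their own pace and stop on an object; FORCE is the grip in N (left out, the last holds). Time passes only in rows, so rows that repeat a pose let the fingers close, or fill a call up. It gives the time, the measured TCP pose, the force and the opening at its end, in the units of the state.
- sensors.get_state(): the state, without advancing time (a new reading comes with each control period).
- cams.capture(name): name is "scene" or "top" or "wrist"; returns a dict with "image" (480x640x3 uint8, red, green, blue), "fov_y" (degrees; the focal length in pixels is half the picture's height over the tangent of half this angle, whatever the lens; pixels are square), "cx", "cy" (the principal point, pixels), "D" ([k1, k2, p1, p2, k3] as OpenCV has them; the pictures are not rectified), "xyz" and "rotation" of the camera in the world. Camera axes: x right, y down, z forward; pixel columns grow to the right and rows downward; lengths in m; the calibration is good to about 2 mm. A picture is of the moment at which its call begins. There is no depth.
- workorder.close_job(): hands the job in, once; it reports no verdict.
The state is a dict: "time_s": time; "joints": joint angles; "qd": joint speeds; "joint_torque": joint torques, N m; "tcp_pos": TCP position; "eef_rot": TCP orientation; "contact_force": force on the tool from outside, world axes, zero at the start; "moment": the same for the moment, N m; "gripper_width": finger opening in m.
Only numpy, scipy, OpenCV 4.12 (cv2) and the standard library are available. Lean on these libraries where they do the work, as an engineer would, in place of code of your own. Each camera call takes 0.05 s, during which the arm holds its last target.

TASK

Pull the long sprung tweezers out of the snug tip guard on the wooden tool stand, then take the width of the next mosaic piece with them: hold the tips low over the red outline drawn on the bare patch of the panel, no more than about a centimetre off the bed, squeezed until they are as far apart as its two long lines (12 mm), one tip over each line. Finish while still holding the tweezers there with that gap steady; do not touch the mosaic panel, and leave the glue jar, the bowl and the nippers where they are.

Things in the scene. Friction and masses are not known exactly. Their poses are not given: they have to be found in the camera images.
- grip (a point): Centre of the blue ribbed grip of steel tweezers (200 mm long, about 54 g), midway between the arms, half-way up. x along the tweezers to the tips, z up as they lie, y the line on which the arms open: squeeze them from both sides along y. Arms 3 mm thick, 10 mm high; blue grip 30 mm either way along x. Tips 85 mm ahead (+x), end of the heel 115 mm behind. Lies 55 mm behind guard_mouth.
- heel (a point): Middle of the heel (30 x 12 x 12 mm), where the arms join, 100 mm behind grip; same axes. Over the outsides of the arms at grip: 17.9 mm when the tips touch, 23.9 mm at a 12 mm tip gap (grip faces then parallel), about 26 mm in the guard, 31.9 mm when free; 1 mm there is 2 mm at the tips. Springy: squeezing there takes about 6 N at 12 mm, 11 N with the tips touching, where the arms stop.
- tips (a point): Point on the axis at the very tips, midway between the two, 85 mm ahead of grip. Tips 6 mm high, 3 mm thick. Same axes as grip.
- tip_l (a point): Inner face of the left (+y) tip at its very end. The tip gap is measured between this and tip_r.
- tip_r (a point): Inner face of the right (-y) tip at its very end.
- blade_l (a joint): Opening angle of the left arm about the heel: 0 when the tips touch, 0.082 when free; the right arm mirrors it. Tip gap in m = 0.34 x this value: 12 mm is at 0.0353.
- guard_mouth (a point): Centre of the mouth of the black tip guard, 50 mm above the table, on the tweezers' axis; x points into the guard as the tips do, z up. Guard 44 mm long, 42 wide, top 62 mm above the table, roofed. A sprung roller holds the tips, 30 mm of them inside: they come out only by a straight level pull along the tweezers, backwards (-x), of about 10 N at first; after 35 mm they are clear and can be lifted.
- stand: Fixed wooden tool stand that carries the guard; origin on the table under grip (as the tweezers lie), x as guard_mouth. Plank 270 mm long along x, 80 wide, 14 thick. The tweezers lie level, axis 50 mm above the table; an open-topped cradle (36 mm wide, top 58 mm above the table) carries the heel from 92 to 108 mm behind the origin. Nothing else stands between cradle and guard.
- outline (a point): Centre of the red outline of the next piece, on the surface of the panel's white bed, 14 mm above the table: a rectangle 25 mm long along x and 12 mm wide along y (two long lines along x, 12 mm apart), z up.
- panel: Fixed framed mosaic panel, 212 mm square, origin on the table under outline, same axes. A bare white patch reaches 46 mm to -x, 50 mm to +x and 47 mm to each side of the outline's centre; round it the stones rise 6 mm above the bed, and the wooden frame, from 94 to 106 mm out, 8 mm above the bed.
- jar_mid (a point): Middle of a white glue jar with a blue cap, 56 mm across and 70 mm tall, loose; to be left alone.
- bowl_mid (a point): Middle of a white bowl with blue stones, 84 mm across and 38 mm tall, loose; to be left alone.
- nippers_mid (a point): Middle of red-handled tile nippers lying flat, 175 mm long, 50 mm wide and 16 mm high, loose; to be left alone.
Things that resemble listed ones, but are neither listed nor needed, are in the scene too. Of the things that look like the part that bears grip, the larger one is meant.

How it is judged:
By the outcome, as a careful person would: the job done as asked, in the order asked, and still so for the second after the job is handed in, while the arm keeps its last pose, push and grip.
It also fails if it takes over 45 s, if anything falls off the work surface, if the arm or the gripper's body presses on something with over 40 N, if the wrist force passes 120 N, or if a joint passes its speed limit or range.

## Working session

There is one attempt and no reset: what is moved stays moved. The work goes in short steps, Python scripts to look and compute and a shell command to move; the robot and the scene stay as the last step left them, time stands still between calls to the robot, and variables do not carry over. Pictures are saved under pics/ and viewed, and the job is handed in when it is done.

```bash
mkdir -p pics; ls
cat > h.py <<'E'
import numpy as np, cv2
from scipy.spatial.transform import Rotation as R
from plant import sensors, cams, workorder
def cap(n,fn=None):
    c=cams.capture(n)
    if fn: cv2.imwrite('pics/'+fn,cv2.cvtColor(c['image'],cv2.COLOR_RGB2BGR))
    return c
def K(c):
    f=240/np.tan(np.radians(c['fov_y'])/2)
    return np.array([[f,0,c['cx']],[0,f,c['cy']],[0,0,1.]])
def rot(c):
    r=np.array(c['rotation'],float)
    if r.shape==(3,3): return r
    return R.from_euler('xyz',r,degrees=True).as_matrix()
def ray(c,p):
    u=cv2.undistortPoints(np.array(p,float).reshape(-1,1,2),K(c),np.array(c['D'],float)).reshape(-1,2)
    d=np.c_[u,np.ones(len(u))]@rot(c).T
    return np.array(c['xyz'],float),d
def plane(c,p,z):
    o,d=ray(c,p); return o+d*((z-o[2])/d[:,2])[:,None]
def proj(c,P):
    Rm=rot(c); o=np.array(c['xyz'],float)
    q=(np.array(P,float).reshape(-1,3)-o)@Rm
    return cv2.projectPoints(q,np.zeros(3),np.zeros(3),K(c),np.array(c['D'],float))[0].reshape(-1,2)
E
python3 - <<'E'
from h import *
print(sensors.get_state())
for n in('scene','top','wrist'):
    c=cap(n,n+'0.png'); print(n,{k:v for k,v in c.items() if k!='image'})
E
```

```text
pics
{'time_s': 0.0, 'joints': array([-4.80073814e+01,  2.05908581e+01,  6.34690903e-01, -1.99376468e-02,
       -7.01343715e+01, -1.65067290e+01]), 'qd': array([ 0.07304774,  0.02668394,  0.03866591,  0.11718471,  0.0992448 ,
       -0.07314124]), 'joint_torque': array([ 4.31809076e-05, -5.82713163e+01,  2.93057388e+01,  6.99725837e+00,
        6.95041599e-03, -1.42190734e-04]), 'tcp_pos': array([ 0.29021888, -0.60890092,  0.22563673]), 'eef_rot': array([  4.81243959,  89.90754104, 120.2915392 ]), 'contact_force': array([-0.43618613,  0.60928342, -0.12042976]), 'moment': array([0.00776109, 0.03166148, 0.00364993]), 'gripper_width': 0.08730574174878751}
scene {'fov_y': 48.84153036829721, 'cx': 324.1147052420603, 'cy': 239.20901111424882, 'D': array([-0.01626024,  0.        ,  0.        ,  0.        ,  0.        ]), 'xyz': array([ 1.10941685, -0.54495469,  0.79111576]), 'rotation': array([-134.62804237,    0.75406993,   39.80099673])}
top {'fov_y': 56.77302484893873, 'cx': 321.57537976551424, 'cy': 234.13042085259434, 'D': array([-0.08241627,  0.        ,  0.        ,  0.        ,  0.        ]), 'xyz': array([0.54625157, 0.01598061, 0.92239017]), 'rotation': array([-175.4442153 ,   -0.59302394,  -89.48551324])}
wrist {'fov_y': 66.583253686895, 'cx': 324.88778788467056, 'cy': 243.42704003771735, 'D': array([-0.0604163,  0.       ,  0.       ,  0.       ,  0.       ]), 'xyz': array([ 0.22868125, -0.63833447,  0.38373908]), 'rotation': array([165.34719005,  -0.18659458, 115.49950703])}
```

View pics/scene0.png

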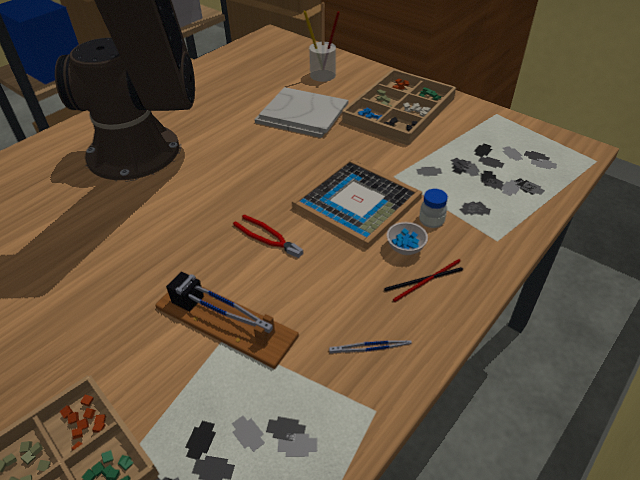

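View pics/top0.png

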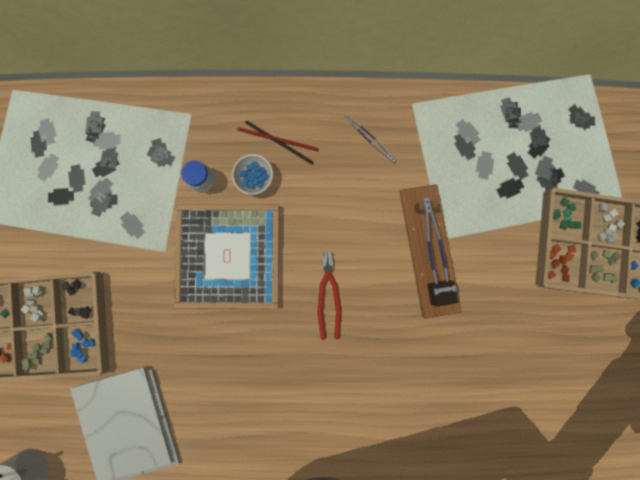

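View pics/wrist0.png

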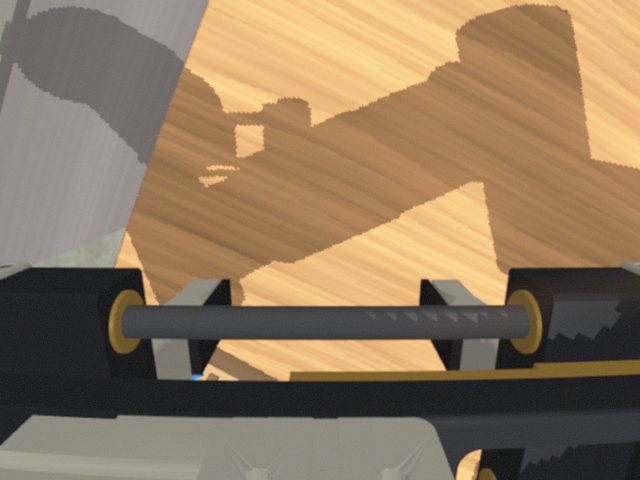

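The candidates are the tweezers on the stand at top (437,245) / scene (225,305), and smaller loose tweezers at top (370,138) / scene (370,346). The black and red sticks at top (278,142) only look roughly similar. I choose the pair on the stand, held in the black guard at top (443,293). Next I'll check it in a crop and measure.

Run:
```python
from h import *
t=cv2.imread('pics/top0.png'); s=cv2.imread('pics/scene0.png')
a=cv2.resize(t[175:325,385:475],None,fx=4,fy=4,interpolation=cv2.INTER_CUBIC)
b=cv2.resize(t[140:320,165:290],None,fx=3.3,fy=3.3,interpolation=cv2.INTER_CUBIC)
h=max(a.shape[0],b.shape[0])
pad=lambda i:cv2.copyMakeBorder(i,0,h-i.shape[0],0,0,cv2.BORDER_CONSTANT)
cv2.imwrite('pics/crop1.png',np.hstack([pad(a),pad(b)]))
cv2.imwrite('pics/crop2.png',cv2.resize(s[260:370,150:305],None,fx=5,fy=5,interpolation=cv2.INTER_CUBIC))
```

```text
(no output)
```

View pics/crop1.png

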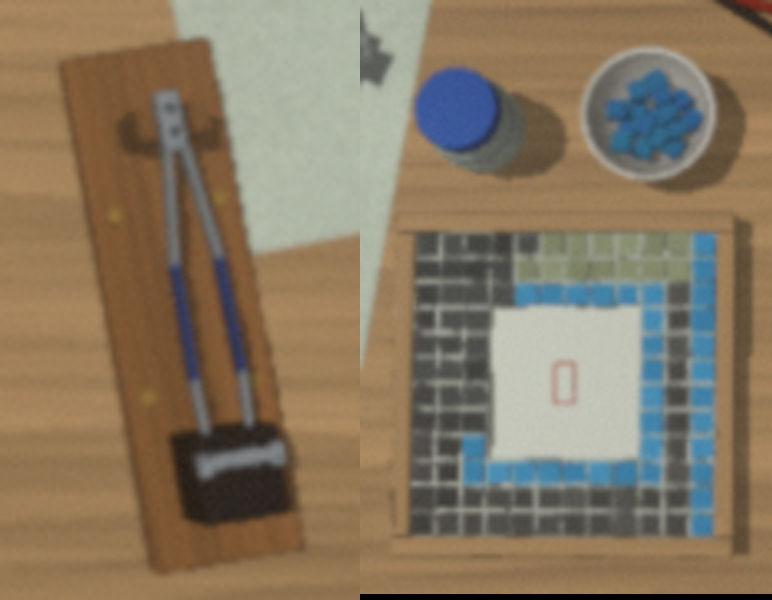

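View pics/crop2.png

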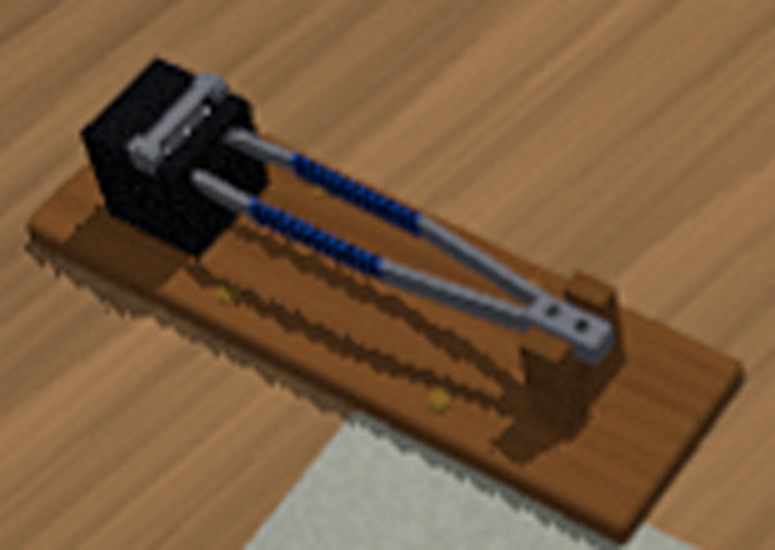

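```bash
cat > m.py <<'E'
from h import *
def blobs(m,amin=5):
    n,l,s,c=cv2.connectedComponentsWithStats(m.astype(np.uint8)); return [(s[i,4],c[i],l==i) for i in range(1,n) if s[i,4]>=amin]
def box(n): return {'top':(385,475,175,325),'scene':(150,305,260,370)}[n]
E
python3 - <<'E'
from m import *
for n in('top','scene'):
    c=cap(n); hsv=cv2.cvtColor(c['image'],cv2.COLOR_RGB2HSV)
    x0,x1,y0,y1=box(n); m=np.zeros(hsv.shape[:2],bool); m[y0:y1,x0:x1]=1
    H,S,V=[hsv[...,i].astype(int) for i in range(3)]
    b=m&(H>100)&(H<130)&(S>110)&(V>40)
    P=[]
    for a,ce,_ in blobs(b,12):
        # blue
        p=plane(c,[ce],.052 )[0]; print(n,'blue',a,ce.round(1),p.round(4)); P.append(p)
    # steel heel
    g=m&(S<60)&(V>90)
    for a,ce,_ in blobs(g,12): print(n,'steel',a,ce.round(1),plane(c,[ce],.056)[0].round(4))
    k=m&(V<45)
    for a,ce,_ in blobs(k,100): print(n,'black',a,ce.round(1),plane(c,[ce],.06)[0].round(4))
    X0,X1,Y0,Y1={'top':(205,250,235,280),'scene':(335,385,175,215)}[n]
    m=np.zeros(hsv.shape[:2],bool); m[Y0:Y1,X0:X1]=1
    r=c['image'].astype(int); red=m&(r[...,0]-r[...,1]>25)&(r[...,0]-r[...,2]>20)&((H<12)|(H>165))
    for a,ce,mk in blobs(red,12):
        ys,xs=np.nonzero(mk); q=plane(c,np.c_[xs,ys],.014)[:,:2]
        rc=cv2.minAreaRect((q*1000).astype(np.float32)); print(n,'red',a,ce.round(1),rc)
    # white patch
    w=m
    X0,X1,Y0,Y1={'top':(165,290,195,315),'scene':(285,425,155,250)}[n]
    m=np.zeros(hsv.shape[:2],bool); m[Y0:Y1,X0:X1]=1
    w=m&(S<40)&(V>170)
    for a,ce,mk in blobs(w,300):
        ys,xs=np.nonzero(mk); q=plane(c,np.c_[xs,ys],.014)[:,:2]
        print(n,'white',a,ce.round(1),cv2.minAreaRect((q*1000).astype(np.float32)))
for i in range(4):
    s=sensors.get_state(); print(s['tcp_pos'],s['eef_rot'],s['joints'],s['contact_force'])
E
```

```text
top steel 2141 [456.4 202.5] [ 0.6812 -0.2602  0.056 ]
top steel 277 [429.8 218.1] [ 0.6493 -0.206   0.056 ]
top steel 37 [434.5 275.8] [ 0.5356 -0.2144  0.056 ]
top steel 35 [446.  274.2] [ 0.5389 -0.2374  0.056 ]
top steel 98 [445.5 289.1] [ 0.5098 -0.236   0.056 ]
top white 1971 [227.3 255.7] ((572.0914916992188, 200.70828247070312), (94.64470672607422, 90.87098693847656), 1.1592625379562378)
scene blue 81 [220.9 298. ] [ 0.5749 -0.2082  0.052 ]
scene blue 79 [213.2 307.1] [ 0.5795 -0.2309  0.052 ]
scene steel 73 [185.  282.5] [ 0.499  -0.2272  0.056 ]
scene steel 18 [202.6 288.6] [ 0.5354 -0.2163  0.056 ]
scene steel 22 [194.  297.2] [ 0.5389 -0.2394  0.056 ]
scene steel 171 [251.8 318.2] [ 0.6524 -0.2064  0.056 ]
scene steel 1015 [230.3 360.4] [ 0.6858 -0.288   0.056 ]
scene steel 43 [280.  367.8] [ 0.7573 -0.247   0.056 ]
scene black 747 [183.9 292.2] [ 0.5189 -0.245   0.06  ]
scene red 36 [356.8 198.4] ((570.3890991210938, 201.36279296875), (27.07192039489746, 14.108256340026855), 0.7496731877326965)
[ 0.29030066 -0.6091326   0.22609754] [  6.99658459  89.95384654 122.47887009] [-4.80092244e+01  2.05701521e+01  6.59675282e-01 -8.10952412e-03
 -7.01350423e+01 -1.65057314e+01] [-0.77958058 -0.13774464 -0.75284956]
[ 0.29030066 -0.6091326   0.22609754] [  6.99658459  89.95384654 122.47887009] [-4.80092244e+01  2.05701521e+01  6.59675282e-01 -8.10952412e-03
 -7.01350423e+01 -1.65057314e+01] [-0.77958058 -0.13774464 -0.75284956]
[ 0.29030066 -0.6091326   0.22609754] [  6.99658459  89.95384654 122.47887009] [-4.80092244e+01  2.05701521e+01  6.59675282e-01 -8.10952412e-03
 -7.01350423e+01 -1.65057314e+01] [-0.77958058 -0.13774464 -0.75284956]
[ 0.29030066 -0.6091326   0.22609754] [  6.99658459  89.95384654 122.47887009] [-4.80092244e+01  2.05701521e+01  6.59675282e-01 -8.10952412e-03
 -7.01350423e+01 -1.65057314e+01] [-0.77958058 -0.13774464 -0.75284956]
```

```bash
python3 - <<'E'
from m import *
cs={n:cap(n) for n in('top','scene')}
G={}
for n,c in cs.items():
    im=c['image'].astype(int); x0,x1,y0,y1=box(n); m=np.zeros(im.shape[:2],bool); m[y0:y1,x0:x1]=1
    b=m&(im[...,2]-im[...,0]>25)&(im[...,2]-im[...,1]>12)
    P=[]
    for a,ce,mk in blobs(b,25):
        ys,xs=np.nonzero(mk); q=plane(c,np.c_[xs,ys],.054)[:,:2]*1000
        vx,vy,_,_=cv2.fitLine(q.astype(np.float32),cv2.DIST_L2,0,.01,.01).ravel()
        print(n,a,ce.round(1),q.mean(0).round(1),cv2.minAreaRect(q.astype(np.float32))[1],np.degrees(np.arctan2(vy,vx)).round(1)); P.append((ce,q.mean(0)))
    if len(P)==2: print('  mid',(P[0][1]+P[1][1])/2, 'sep',np.linalg.norm(P[0][1]-P[1][1])); G[n]=(P[0][0]+P[1][0])/2
# triangulate mid
A=[];B=[]
for n,p in G.items():
    o,d=ray(cs[n],[p]); d=d[0]/np.linalg.norm(d[0]); M=np.eye(3)-np.outer(d,d); A.append(M);B.append(M@o)
if len(G)==2: print('tri',np.linalg.solve(sum(A),sum(B)))
# stand plank in top: brown mask
c=cs['top']; hsv=cv2.cvtColor(c['image'],cv2.COLOR_RGB2HSV); print(hsv[300,410+20],hsv[195,410],hsv[150,430],hsv[320,400], hsv[240,415])
E
python3 - <<'E'
import cv2
t=cv2.imread('pics/top0.png'); 
cv2.imwrite('pics/crop3.png',cv2.resize(t[190:250,405:465],None,fx=9,fy=9,interpolation=cv2.INTER_NEAREST))
E
```

```text
top 39 [430.7 255.5] [ 575.4 -207.7] (55.87994384765625, 2.6365303993225098) 9.2
top 37 [442.2 253.2] [ 580.2 -230.6] (54.39208221435547, 2.7639734745025635) 11.1
  mid [ 577.78684021 -219.17122423] sep 23.42914971973898
scene 98 [220.9 298.3] [ 576.6 -209.5] (60.55680847167969, 6.368221759796143) 8.6
scene 104 [213.1 307.3] [ 581.1 -232.1] (62.50261306762695, 7.274054050445557) 10.2
  mid [ 578.86016583 -220.79338861] sep 23.006509956383297
tri [ 0.57770636 -0.2198503   0.05199484]
[ 13 126  69] [ 14 142 122] [ 41  24 179] [ 16 113 151] [ 15 149 125]
```

View pics/crop3.png

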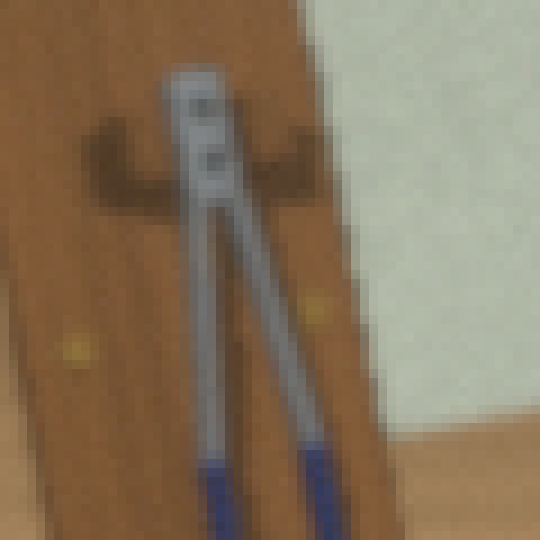

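```bash
cat >> m.py <<'E'
def state():
    s=sensors.get_state(); return np.array(s['tcp_pos']),R.from_euler('xyz',s['eef_rot'],degrees=True).as_matrix(),s
def goto(P,yaw=None):
    p,M,s=state()
    d=M.T@(np.array(P)-p)*100
    out={'pos':p.round(4),'xax':M[:,0].round(3),'zyaw':round(np.degrees(np.arctan2(M[1,2],M[0,2])),2),'shift_cm':d.round(2),'F':s['contact_force'].round(1),'w':s['gripper_width'],'t':s['time_s'],'j':np.round(s['joints'],1)}
    if yaw is not None:
        # turn +a about tool x (down) rotates z axis by -a in world yaw
        a=-(yaw-out['zyaw']); out['turn']=round((a+90)%180-90,2)
    for k,v in out.items(): print(k,v)
E
python3 - <<'E'
from m import *
c=cap('top')
hp=plane(c,[[427.6,204.8]],.056)[0]; g=np.array([.5778,-.2198]); v=hp[:2]-g; print(hp,np.linalg.norm(v),np.degrees(np.arctan2(v[1],v[0])))
# plank edges: brown hue, saturation
hsv=cv2.cvtColor(c['image'],cv2.COLOR_RGB2HSV).astype(int)
m=np.zeros(hsv.shape[:2],bool); m[180:325,395:468]=1
k=m&(hsv[...,1]>120)&(hsv[...,2]<135)
for a,ce,mk in blobs(k,500):
    ys,xs=np.nonzero(mk); q=plane(c,np.c_[xs,ys],.014)[:,:2]*1000; print(a,ce,cv2.minAreaRect(q.astype(np.float32)))
goto([.5778,-.2198,.16],100)
E
```

```text
[ 0.6757605  -0.20204464  0.056     ] 0.09955657900189854 10.273339146944014
3219 [425.64833799 247.86983535] ((586.5724487304688, -216.03086853027344), (271.3775634765625, 83.15287017822266), 10.249444961547852)
pos [ 0.2904 -0.6093  0.2264]
xax [-0.  0. -1.]
zyaw 115.49
shift_cm [  6.65 -42.7   22.79]
F [-0.1 -0.1  0.5]
w 0.08791174036166588
t 0.4
j [-48.   20.6   0.7  -0.  -70.1 -16.5]
turn 15.49
```

Run:
```python
from m import *
c=cap('top'); hsv=cv2.cvtColor(c['image'],cv2.COLOR_RGB2HSV).astype(int)
m=np.zeros(hsv.shape[:2],bool); m[155:192,175:213]=1
k=m&(hsv[...,0]>105)&(hsv[...,0]<125)&(hsv[...,1]>150)
for a,ce,mk in blobs(k,50): print('cap',a,ce,plane(c,[ce],.07)[0])
# bowl: circle fit from crop center (650,114)/3.3+(165,140)
print('bowl',plane(c,[[165+650/3.3,140+114/3.3]],.036)[0])
c=cap('scene'); hsv=cv2.cvtColor(c['image'],cv2.COLOR_RGB2HSV).astype(int)
m=np.zeros(hsv.shape[:2],bool); m[185:212,415:455]=1
k=m&(hsv[...,0]>105)&(hsv[...,0]<125)&(hsv[...,1]>150)
for a,ce,mk in blobs(k,50): print('cap',a,ce,plane(c,[ce],.066)[0])
```

```text
cap 378 [193.87037037 172.61904762] [0.7326127 0.2588941 0.07     ]
bowl [ 0.73912191 -0.0734829   0.036     ]
cap 367 [435.09809264 198.10081744] [0.73484208 0.2560544  0.066     ]
```

```bash
python3 -m handwheel '[0.5,-3,1.5,1.5, 1,-8,4,4, 1.5,-13,7,7, 2,-19,10,10, 2.5,-25,13,13, 3,-31,16,15.2, 4,-37,19,15.2, 5,-41,22,15.2, 6,-42.7,22.8,15.2, 6,-42.7,22.8,15.2]' 5 3
python3 - <<'E'
from m import *
goto([.5778,-.2198,.12],100.25)
cap('wrist','w1.png');cap('scene','s1.png')
E
```

```text
time_s: 1.75
tcp_pos: [0.5783, -0.2178, 0.1655]
eef_rot: [69.2, 89.9, 169.6]
contact_force: [0.2, -0.3, -0.7]
gripper_width: 0.0499
pos [ 0.5783 -0.2178  0.1655]
xax [-0.002  0.    -1.   ]
zyaw 100.45
shift_cm [ 4.55  0.08 -0.19]
F [ 0.2 -0.3 -0.7]
w 0.04988654429649865
t 1.75
j [ -2.6  17.9 -11.6  -0.  -60.7 -77. ]
turn 0.2
```

View pics/w1.png

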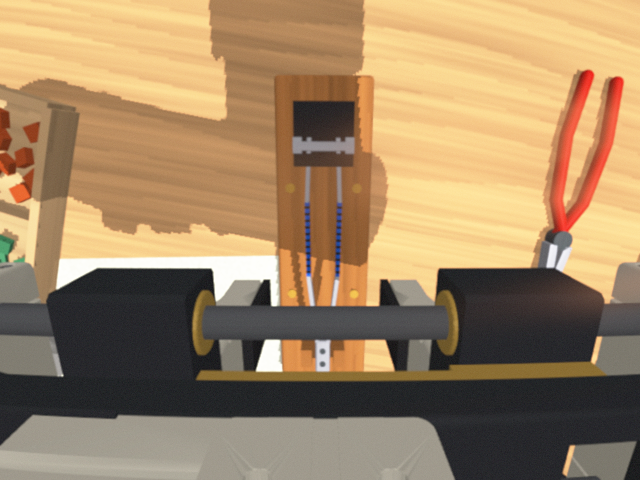

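View pics/s1.png

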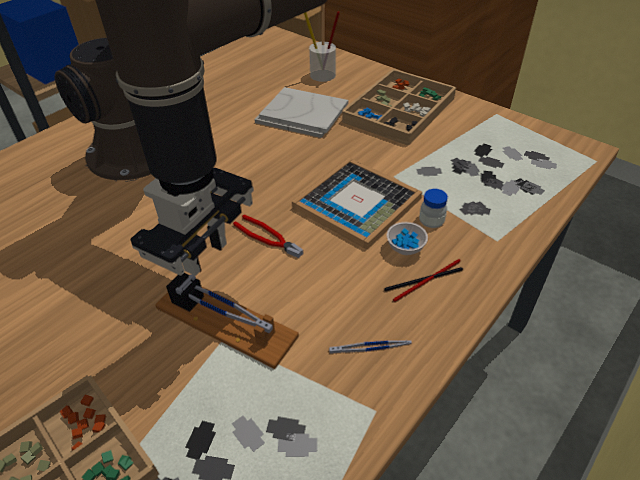

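The wrist view shows the blue grips at (308,238) and (338,238), parallel to the image columns and centred between the fingers. I'll get a refined fix from this view.

```bash
cat > wg.py <<'E'
from m import *
def wgrip(z=.055):
    c=cap('wrist'); im=c['image'].astype(int); m=np.zeros(im.shape[:2],bool); m[120:300,280:370]=1
    b=m&(im[...,2]-im[...,0]>30)&(im[...,2]-im[...,1]>15)
    b=cv2.morphologyEx(b.astype(np.uint8),cv2.MORPH_CLOSE,np.ones((9,1)))
    P=[]
    for a,ce,mk in blobs(b,60):
        ys,xs=np.nonzero(mk); q=plane(c,np.c_[xs,ys],z)[:,:2]*1000
        vx,vy,_,_=cv2.fitLine(q.astype(np.float32),cv2.DIST_L2,0,.01,.01).ravel()
        print(a,ce.round(1),q.mean(0).round(1),cv2.minAreaRect(q.astype(np.float32))[1],np.degrees(np.arctan2(vy,vx)).round(1)); P.append(q.mean(0))
    print('mid',sum(P)/len(P))
E
python3 -c "
from wg import *
wgrip()
goto([.5778,-.2198,.12],100.25)"
```

```text
289 [310.1 239.3] [ 578.8 -230.4] (58.10063171386719, 3.0382373332977295) 11.1
293 [340.3 239.4] [ 574.7 -207.8] (57.39352798461914, 3.1329472064971924) 9.0
mid [ 576.75232121 -219.12134066]
pos [ 0.5776 -0.2203  0.1669]
xax [ 0. -0. -1.]
zyaw 100.27
shift_cm [ 4.69 -0.03  0.04]
F [-0.1 -0.2  0.8]
w 0.050224659045549076
t 1.9
j [ -2.8  17.7 -11.6   0.  -60.7 -76.9]
turn 0.02
```

```bash
python3 -m handwheel '[1.5,0,0,0, 4,0,0,0, 6.5,0,0,0, 8.5,0,0,0, 10,0,0,0, 11.2,0,0,0, 12,0,0,0, 12.3,0,0,0, 12.3,0,0,0, 12.3,0,0,0]' 5 3
python3 - <<'E'
from m import *
cap('scene','s2.png'); c=cap('wrist','w2.png')
goto([.5775,-.2198,.044],100.25)
s=cv2.imread('pics/s2.png');cv2.imwrite('pics/s2c.png',cv2.resize(s[220:370,130:310],None,fx=4.2,fy=4,interpolation=cv2.INTER_CUBIC))
E
```

```text
time_s: 3.15
tcp_pos: [0.5782, -0.2198, 0.0441]
eef_rot: [-109.0, 89.9, -8.7]
contact_force: [-0.8, -0.4, 1.0]
gripper_width: 0.0502
pos [ 0.5781 -0.2197  0.044 ]
xax [ 0.001 -0.    -1.   ]
zyaw 100.29
shift_cm [0.   0.06 0.  ]
F [-0.5  0.3  0.4]
w 0.04992679071681522
t 3.25
j [ -2.7  25.  -19.    0.  -46.  -77. ]
turn 0.04
```

View pics/s2c.png

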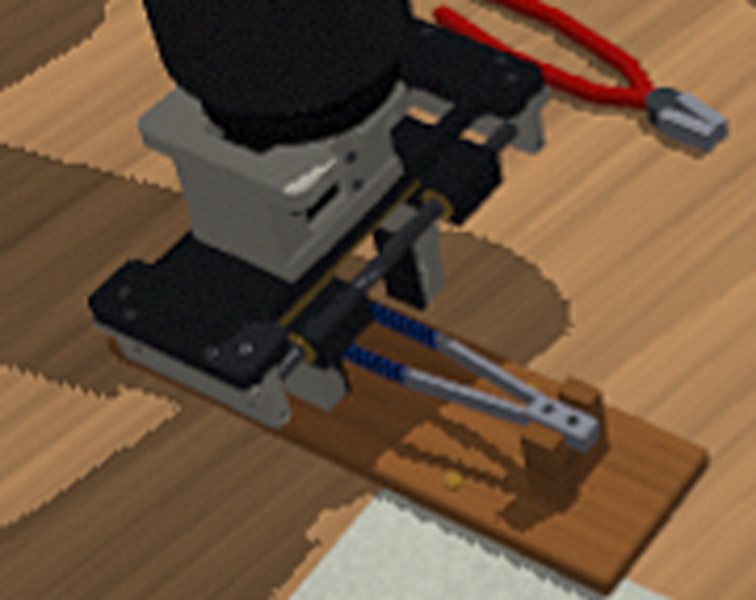

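View pics/w2.png

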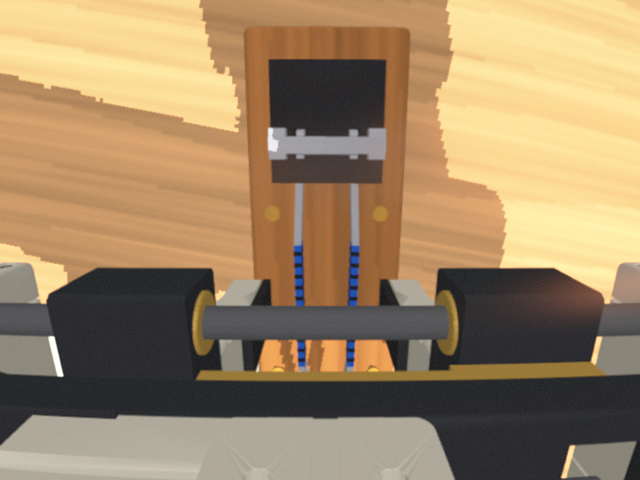

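```bash
python3 -m handwheel '[0,0,0,0, 0,0,0,0, 0,0,0,0, 0,0,0,0, 0,0,0,0, 0,0,0,0, 0,0,0,0, 0,0,0,0, 0,0,0,0, 0,0,0,0]' 1.6 30
python3 - <<'E'
from m import *
c=cap('wrist','w3.png')
goto([.5775,-.2198,.044],100.25)
# -x dir of tweezers (backwards) in world: yaw 10.25
p,M,s=state(); d=np.array([np.cos(np.radians(10.25)),np.sin(np.radians(10.25)),0]); print('back dir in tool',M.T@d)
E
```

```text
time_s: 4.5
tcp_pos: [0.5777, -0.2198, 0.0436]
eef_rot: [67.8, 90.0, 168.0]
contact_force: [-1.8, 0.6, 1.9]
gripper_width: 0.0175
pos [ 0.5777 -0.2198  0.0436]
xax [-0.  0. -1.]
zyaw 100.28
shift_cm [-0.04  0.02  0.  ]
F [-1.5  1.   2.3]
w 0.01676928594401866
t 4.55
j [ -2.8  25.  -19.   -0.  -46.  -77. ]
turn 0.03
back dir in tool [-9.52110534e-05 -9.99999827e-01 -5.79858406e-04]
```

View pics/w3.png

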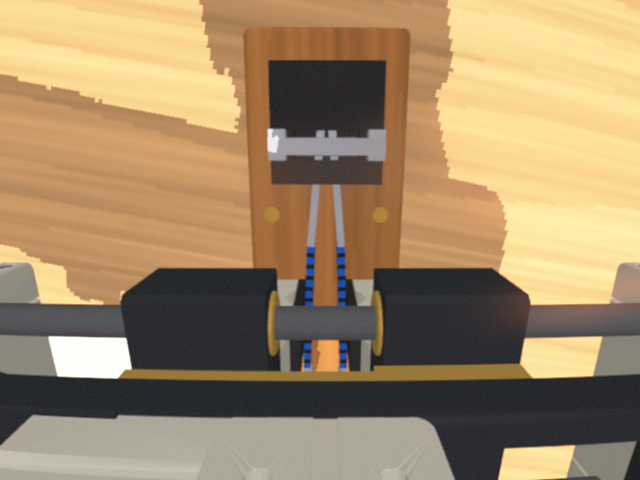

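```bash
python3 -m handwheel '[0,-0.3,0,0, 0,-0.8,0,0, 0,-1.3,0,0, 0,-1.9,0,0, 0,-2.5,0,0, 0,-3.1,0,0, 0,-3.7,0,0, 0,-4.2,0,0, 0,-4.4,0,0, 0,-4.4,0,0]' - 30
python3 - <<'E'
from m import *
c=cap('wrist','w4.png');cap('scene','s4.png')
goto([.5775,-.2198,.044],100.25)
s=cv2.imread('pics/s4.png');cv2.imwrite('pics/s4c.png',cv2.resize(s[220:370,130:310],None,fx=4.2,fy=4,interpolation=cv2.INTER_CUBIC))
E
```

```text
time_s: 5.8
tcp_pos: [0.6211, -0.2119, 0.0435]
eef_rot: [55.4, 90.0, 155.7]
contact_force: [1.1, 0.2, 0.0]
gripper_width: 0.0171
pos [ 0.6209 -0.2119  0.0435]
xax [-0.  0. -1.]
zyaw 100.28
shift_cm [-0.05  4.41 -0.  ]
F [ 0.  -0.3 -0.4]
w 0.01718285511100352
t 5.9
j [ -1.8  27.9 -13.8  -0.  -48.2 -77.9]
turn 0.03
```

View pics/w4.png

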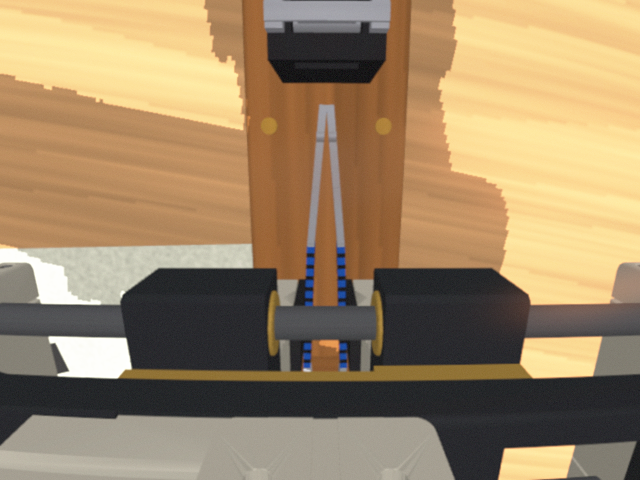

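View pics/s4c.png

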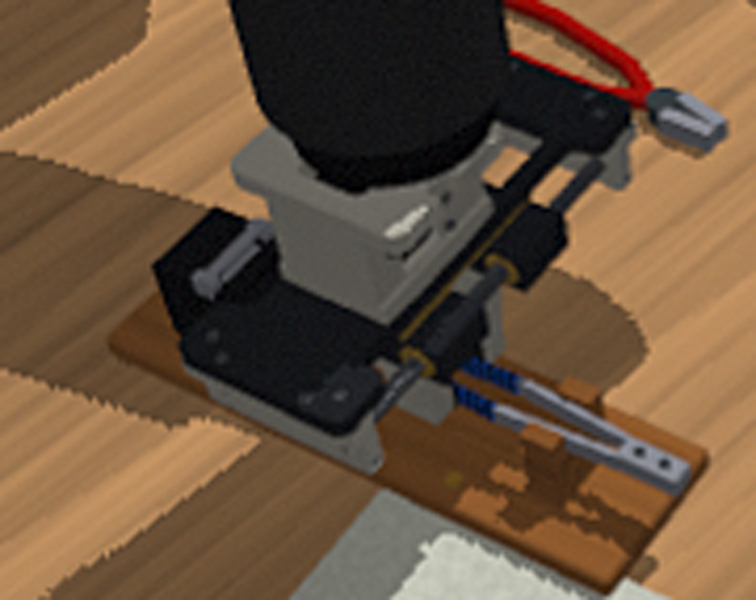

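The tips are out of the guard: they are closed at wrist pixel (326,105), and the guard mouth is at (325,80). The blue ends are still at row 247, so nothing slipped. I'll lift straight up.

```bash
python3 -m handwheel '[-0.5,0,0,0, -2,0,0,0, -4,0,0,0, -6.5,0,0,0, -9,0,0,0, -11.5,0,0,0, -13.5,0,0,0, -14.5,0,0,0, -15,0,0,0, -15,0,0,0]'
python3 - <<'E'
from m import *
goto([.487,.201,.19],91)
c=cap('wrist','w5.png');cap('scene','s5.png'); c=cap('top','t5.png')
# panel orientation & outline from scene/top: red mask finer
for n in('top','scene'):
    c=cap(n); im=c['image'].astype(int)
    X0,X1,Y0,Y1={'top':(210,245,238,275),'scene':(342,374,185,212)}[n]
    m=np.zeros(im.shape[:2],bool); m[Y0:Y1,X0:X1]=1
    e=im[...,0]-(im[...,1]+im[...,2])/2; w=np.where(m,np.clip(e-12,0,None),0)
    ys,xs=np.nonzero(w); q=plane(c,np.c_[xs,ys],.014)[:,:2]*1000; ww=w[ys,xs]
    mu=(q*ww[:,None]).sum(0)/ww.sum(); C=((q-mu)*ww[:,None]).T@(q-mu)/ww.sum(); ev,V=np.linalg.eigh(C)
    print(n,len(xs),mu.round(1),np.sqrt(ev),np.degrees(np.arctan2(V[1,1],V[0,1])))
E
```

```text
time_s: 7.15
tcp_pos: [0.6209, -0.2119, 0.1934]
eef_rot: [36.8, 90.0, 137.0]
contact_force: [0.0, -0.5, -1.1]
gripper_width: 0.0169
pos [ 0.6209 -0.2119  0.1934]
xax [-0.  0. -1.]
zyaw 100.28
shift_cm [ 0.35  5.81 43.01]
F [ 0.  -0.5 -1.1]
w 0.016909217219671733
t 7.15
j [ -1.8  20.   -4.5  -0.  -65.5 -77.9]
turn 9.28
top 68 [574.  201.9] [5.3195782  9.04021739] 174.55669784638707
scene 81 [571.4 201.5] [ 6.51561382 10.17201205] 175.23997115390057
```

View pics/w5.png

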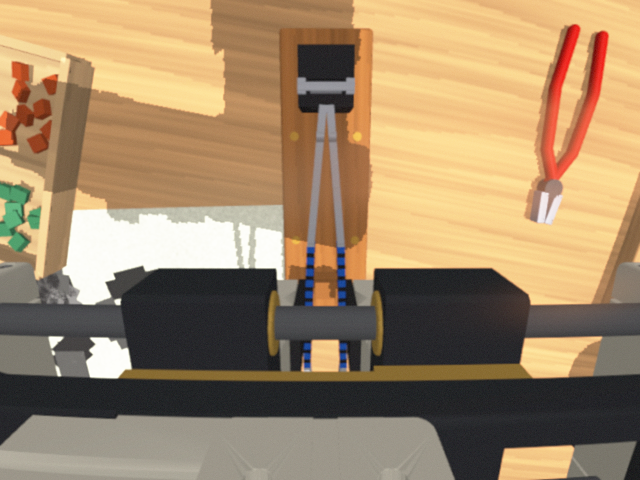

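View pics/s5.png

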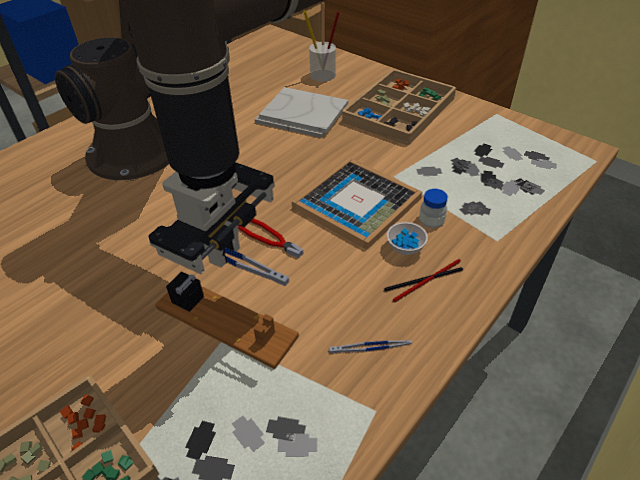

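```bash
python3 -m handwheel '[0,0.3,2,-2, 0,1,6,-8, 0,1.7,11,-17, 0,2.5,17,-27, 0,3.3,23,-37, 0,4,29,-47, 0,4.8,35,-57, 0,5.5,40,-66, 0,5.8,43,-73, 0,5.8,43,-75]'
python3 - <<'E'
from m import *
goto([.487,.201,.19],91)
E
```

```text
time_s: 8.65
tcp_pos: [0.486, 0.203, 0.1936]
eef_rot: [-110.0, 90.0, 65.6]
contact_force: [0.3, -0.4, -0.8]
gripper_width: 0.017
pos [0.486  0.203  0.1936]
xax [ 0.  0. -1.]
zyaw 175.65
shift_cm [ 0.36  0.2  -0.11]
F [ 0.3 -0.4 -0.8]
w 0.017042092097187527
t 8.65
j [ 44.    8.  -20.7  -0.  -61.2 -48.4]
turn 84.65
```

```bash
python3 -m handwheel '[0,0,0,-3, 0,0,0,-11, 0,0,0,-21, 0,0,0,-31.5, 0,0,0,-42, 0,0,0,-52.5, 0,0,0,-63, 0,0,0,-73.5, 0,0,0,-84, 0,0,0,-94.5]'
python3 - <<'E'
from m import *
goto([.487,.201,.19],91)
c=cap('wrist','w6.png');goto([.487,.201,.19],91);cap('top','t6.png')
E
```

```text
time_s: 9.9
tcp_pos: [0.4868, 0.2002, 0.1935]
eef_rot: [-66.6, 90.0, -156.5]
contact_force: [-0.8, -1.0, -0.2]
gripper_width: 0.0174
pos [0.4868 0.2002 0.1935]
xax [-0. -0. -1.]
zyaw -89.9
shift_cm [ 0.35  0.02 -0.08]
F [-0.8 -1.  -0.2]
w 0.017380005683595455
t 9.9
j [ 43.7   8.  -20.7  -0.  -61.3  46.4]
turn -0.9
pos [0.4869 0.2002 0.1935]
xax [-0. -0. -1.]
zyaw -89.38
shift_cm [ 0.35  0.02 -0.08]
F [ 0.6 -1.2 -0.1]
w 0.017225352043425624
t 9.95
j [ 43.7   8.  -20.7  -0.  -61.3  46.9]
turn -0.38
```

View pics/w6.png

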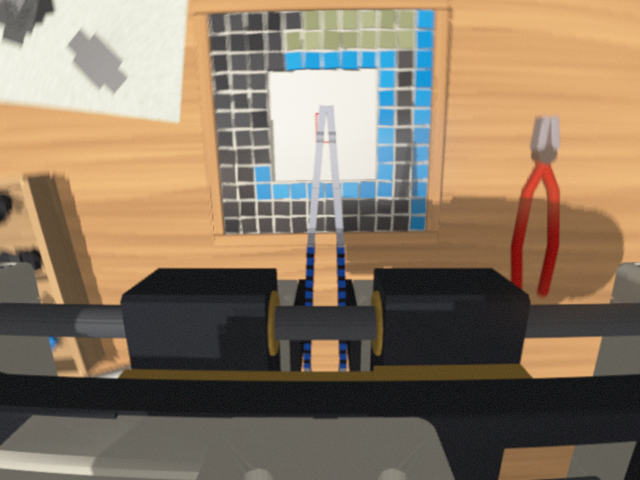

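View pics/t6.png

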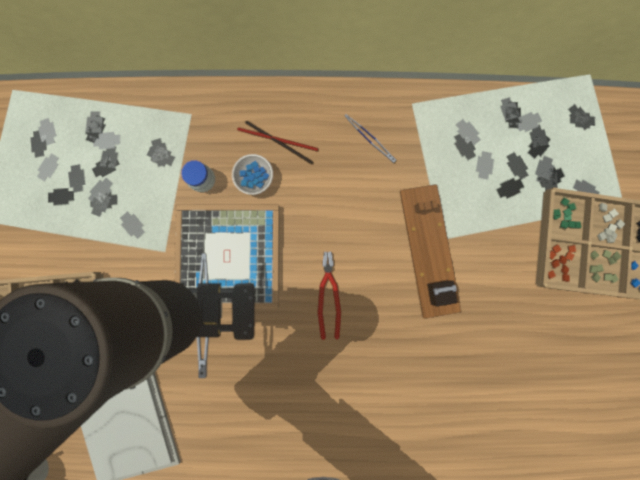

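```bash
cat > pan.py <<'E'
from m import *
def panel():
    c=cap('wrist'); im=c['image'].astype(int); hsv=cv2.cvtColor(c['image'],cv2.COLOR_RGB2HSV).astype(int)
    m=np.zeros(im.shape[:2],bool); m[50:235,240:410]=1
    w=m&(hsv[...,1]<45)&(hsv[...,2]>190)
    w=cv2.morphologyEx(w.astype(np.uint8),cv2.MORPH_OPEN,np.ones((5,5)))
    bl=max(blobs(w,300),key=lambda t:t[0]) ; mk=w>0
    ys=np.nonzero(mk.any(1))[0]
    L=[];Rr=[]
    for y in range(ys[0]+8,ys[-1]-8):
        xs=np.nonzero(mk[y])[0]; L.append((xs[0],y)); Rr.append((xs[-1],y))
    lines=[]
    for nm,E in(('L',L),('R',Rr)):
        q=plane(c,E,.016)[:,:2]*1000
        vx,vy,x0,y0=cv2.fitLine(q.astype(np.float32),cv2.DIST_HUBER,0,.01,.01).ravel()
        print(nm,np.degrees(np.arctan2(vy,vx)).round(2)%180,(x0,y0),len(E)); lines.append((x0,y0))
    ex=np.array([(x,f(np.nonzero(mk[:,x])[0])) for f in(np.min,np.max) for x in range(280,370,3)])
    n=len(ex)//2
    for nm,E in(('far',ex[:n]),('near',ex[n:])):
        q=plane(c,E,.016)[:,:2]*1000; vx,vy,x0,y0=cv2.fitLine(q.astype(np.float32),cv2.DIST_HUBER,0,.01,.01).ravel(); print(nm,(np.degrees(np.arctan2(vy,vx))).round(2)%180-90,x0,y0)
    r=m&(im[...,0]-im[...,1]>40)&((hsv[...,0]<10)|(hsv[...,0]>168))
    for a,ce,mk in blobs(r,8): print('red',a,ce.round(1),plane(c,[ce],.014)[0].round(4), plane(c,[np.argwhere(mk)[:,::-1].min(0),np.argwhere(mk)[:,::-1].max(0)],.014).round(4).tolist())
E
python3 -c "
from pan import *
panel()"
python3 -c "
import cv2
s=cv2.imread('pics/w6.png');cv2.imwrite('pics/w6c.png',cv2.resize(s[60:260,260:390],None,fx=4,fy=3,interpolation=cv2.INTER_CUBIC))"
```

```text
Traceback (most recent call last):
  File "pan.py", line 11, in panel
    xs=np.nonzero(mk[y])[0]; L.append((xs[0],y)); Rr.append((xs[-1],y))
                                       ~~^^^
IndexError: index 0 is out of bounds for axis 0 with size 0
```

View pics/w6c.png

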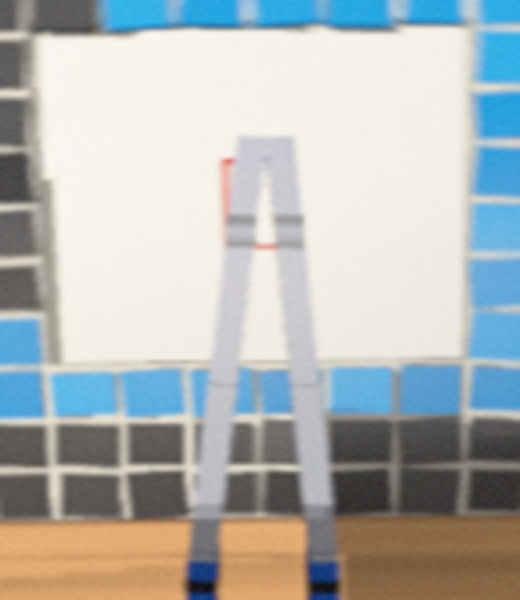

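```bash
sed -i "s/m\[50:235,240:410\]=1/m[62:184,262:386]=1/; s/ys=np.nonzero(mk.any(1))\[0\]/mk=bl[2]; ys=np.nonzero(mk.any(1))[0]/" pan.py; python3 -c "
from pan import *
panel(); goto([.485,.201,.19],91)"
```

```text
L 1.96 (np.float32(573.62476), np.float32(246.4545)) 98
R 179.75 (np.float32(568.19556), np.float32(154.10068)) 98
far 0.5400009 619.3528 194.18059
near 1.1200027 524.2127 201.98883
red 39 [316.5 121.4] [0.5774 0.2076 0.014 ] [[0.5845, 0.2089, 0.014], [0.5691, 0.2064, 0.014]]
red 8 [326.  141.6] [0.5599 0.1993 0.014 ] [[0.5604, 0.2011, 0.014], [0.5595, 0.1976, 0.014]]
pos [0.487  0.2004 0.1935]
xax [-0. -0. -1.]
zyaw -90.48
shift_cm [ 0.35 -0.2  -0.06]
F [ 0.1 -0.2 -0.5]
w 0.017139642452049103
t 10.1
j [ 43.7   8.  -20.7  -0.  -61.3  45.8]
turn -1.48
```

```bash
python3 -m handwheel '[0,0,0,0, 0,0,0,0, 0,0,0,0, 0,0,0,0, 0,0,0,0, 0,0,0,0, 0,0,0,0, 0,0,0,0, 0,0,0,0, 0,0,0,0]' 2.39 30; python3 -c "
from pan import *
panel(); goto([.485,.201,.19],91)
cap('wrist','w7.png')
s=cv2.imread('pics/w7.png');cv2.imwrite('pics/w7c.png',cv2.resize(s[60:260,260:390],None,fx=5,fy=3,interpolation=cv2.INTER_CUBIC))"
```

```text
time_s: 11.35
tcp_pos: [0.4872, 0.2008, 0.1936]
eef_rot: [-117.9, 90.0, 151.9]
contact_force: [0.1, 0.6, -1.4]
gripper_width: 0.024
L 1.93 (np.float32(582.6951), np.float32(246.7612)) 98
R 0.02 (np.float32(570.0546), np.float32(153.94623)) 98
far 0.87999725 619.1115 200.54303
near 0.7900009 524.05896 213.42494
red 142 [324.5 127. ] [0.5728 0.2014 0.014 ] [[0.5847, 0.2088, 0.014], [0.5598, 0.1956, 0.014]]
pos [0.4872 0.2008 0.1935]
xax [-0.  0. -1.]
zyaw -90.22
shift_cm [ 0.35 -0.22 -0.02]
F [ 0.7 -0.  -1.3]
w 0.02364909120882761
t 11.4
j [ 43.7   8.1 -20.7  -0.  -61.3  46. ]
turn -1.22
```

View pics/w7c.png

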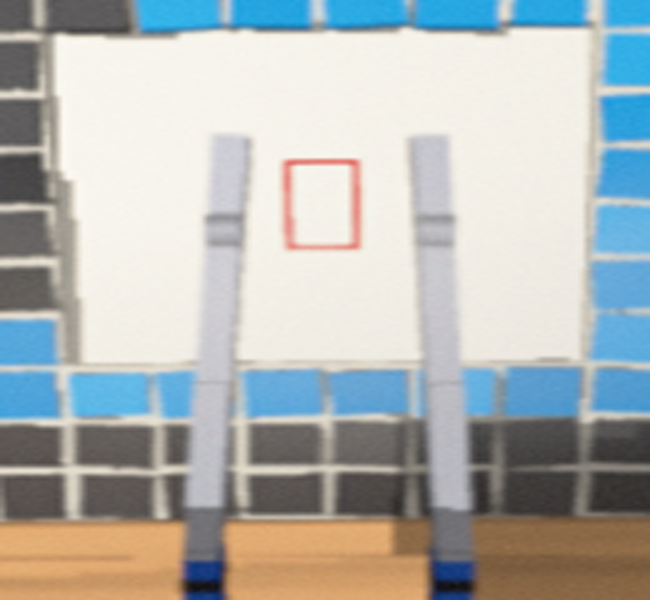

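```bash
cat > tip.py <<'E'
from pan import *
def tips(z,rows=None,save=None,x0=280,x1=370,y0=80,y1=170):
    c=cap('wrist',save); im=c['image'].astype(int); hsv=cv2.cvtColor(c['image'],cv2.COLOR_RGB2HSV).astype(int)
    # steel: bluish grey, darker than the bed
    m=np.zeros(im.shape[:2],bool); m[y0:y1,x0:x1]=1
    g=m&(im[...,2]-im[...,0]>2)&(hsv[...,1]<60)&(hsv[...,2]<215)&(hsv[...,2]>90)
    out=[]
    for a,ce,mk in sorted(blobs(g,60),key=lambda t:t[1][0]):
        ys,xs=np.nonzero(mk); t=ys.min(); sel=(ys>=t+1)&(ys<=t+5)
        rows=range(t+1,t+6); l=np.mean([xs[ys==r].min() for r in rows])-.5; rr=np.mean([xs[ys==r].max() for r in rows])+.5
        q=plane(c,[[l,t-.5],[rr,t-.5]],z)*1000
        print(a,'top',t,'l,r px',l,rr,'world',q.round(1).tolist()); out.append((a,q))
    return out
E
python3 -c "
from tip import *
o=tips(.2025); goto([.485,.201,.19],91)
c=cap('wrist')
print(c['image'][110,[300,306,308,310,312,316,324,340,342,344,346,348,350,352]].tolist())
"
```

```text
94 top 141 l,r px 301.5 306.5 world [[557.5, 210.0, 202.5], [557.4, 208.0, 202.5]]
174 top 106 l,r px 303.5 308.7 world [[570.6, 209.0, 202.5], [570.6, 207.0, 202.5]]
163 top 106 l,r px 342.5 348.5 world [[570.6, 193.9, 202.5], [570.6, 191.6, 202.5]]
108 top 142 l,r px 345.1 349.3 world [[557.0, 192.8, 202.5], [557.0, 191.1, 202.5]]
pos [0.4872 0.2008 0.1936]
xax [ 0.  0. -1.]
zyaw -90.22
shift_cm [ 0.36 -0.22 -0.02]
F [ 0.1 -0.5 -1. ]
w 0.023996412439744562
t 11.5
j [ 43.7   8.1 -20.7   0.  -61.3  46. ]
turn -1.22
[[246, 243, 235], [205, 205, 214], [201, 200, 209], [224, 221, 212], [246, 243, 235], [246, 243, 235], [245, 242, 233], [241, 237, 228], [189, 187, 188], [198, 199, 207], [198, 198, 207], [196, 196, 206], [237, 234, 227], [244, 240, 232]]
```

```bash
cat >> tip.py <<'E'
def red(x0=290,x1=360,y0=90,y1=170):
    c=cap('wrist'); im=c['image'].astype(float)
    e=np.clip(im[...,0]-(im[...,1]+im[...,2])/2-15,0,None); m=np.zeros_like(e); m[y0:y1,x0:x1]=1; e*=m
    ys,xs=np.nonzero(e>25); print('ext',xs.min(),xs.max(),ys.min(),ys.max())
    xm=(xs.min()+xs.max())/2
    for side in(-1,1):
        E=[]
        for r in range(ys.min()+4,ys.max()-3):
            cols=np.arange(x0,x1); k=(np.sign(cols-xm)==side)&(abs(cols-xm)>3); w=e[r,x0:x1]*k
            if w.sum()>20: E.append(((w*cols).sum()/w.sum(),r))
        if len(E)<4: print('few'); continue
        q=plane(c,E,.014)[:,:2]*1000; vx,vy,a,b=cv2.fitLine(q.astype(np.float32),cv2.DIST_HUBER,0,.01,.01).ravel()
        print('line',side,len(E),'yaw',(np.degrees(np.arctan(vy/vx))).round(2),'at',(a.round(1),b.round(1)))
E
python3 -c "
from tip import *
red()
"
```

```text
ext 316 331 113 143
line -1 23 yaw 0.59 at (np.float32(571.5), np.float32(208.0))
line 1 23 yaw 0.21 at (np.float32(571.6), np.float32(195.8))
```

```bash
python3 -m handwheel '[0.5,0.2,0,-0.3, 2.5,0.4,0,-0.8, 5,0.65,-0.04,-0.8, 8,0.65,-0.04,-0.8, 10.5,0.65,-0.04,-0.8, 12.7,0.65,-0.04,-0.8, 14.2,0.65,-0.04,-0.8, 15,0.65,-0.04,-0.8, 15.3,0.65,-0.04,-0.8, 15.3,0.65,-0.04,-0.8]'; python3 -c "
from tip import *
cap('wrist','w8.png');cap('scene','s8.png'); goto([.4935,.201,.0217],90.6)
s=cv2.imread('pics/w8.png');s2=cv2.imread('pics/s8.png')
a=cv2.resize(s[30:270,240:410],None,fx=3,fy=2.4,interpolation=cv2.INTER_CUBIC);cv2.imwrite('pics/w8c.png',a)
cv2.imwrite('pics/s8c.png',cv2.resize(s2[120:250,240:430],None,fx=4.2,fy=4.2,interpolation=cv2.INTER_CUBIC))
"
```

```text
time_s: 12.85
tcp_pos: [0.494, 0.2014, 0.0409]
eef_rot: [123.7, 90.0, 34.3]
contact_force: [-1.0, 0.4, 0.0]
gripper_width: 0.0238
pos [0.4941 0.2015 0.0412]
xax [ 0.001  0.001 -1.   ]
zyaw -89.41
shift_cm [ 1.95 -0.06  0.05]
F [-0.5  0.2  0. ]
w 0.02420501001598336
t 12.95
j [ 43.3  18.7 -30.2   0.  -41.   47.3]
turn -0.01
```

View pics/w8c.png

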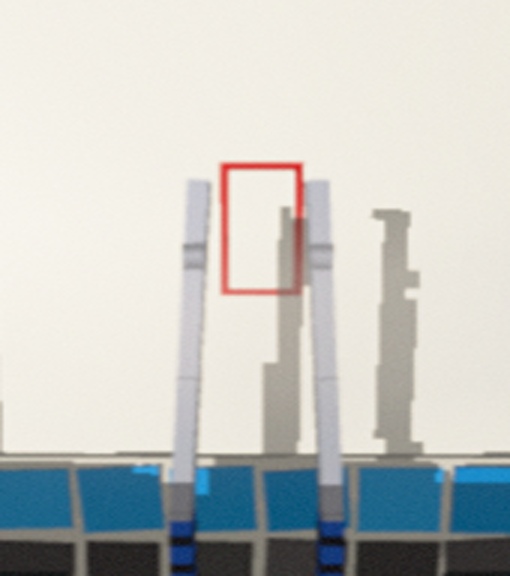

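View pics/s8c.png

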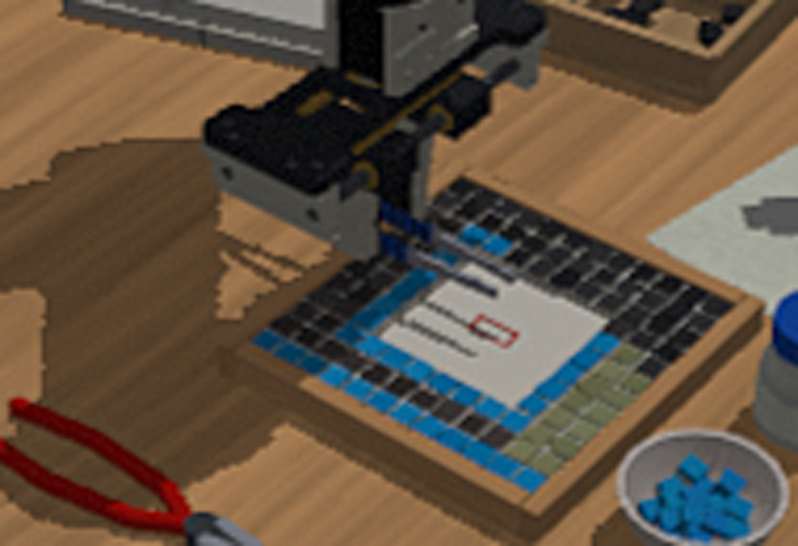

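```bash
python3 -c "
from tip import *
o=tips(.0505,x0=285,x1=375,y0=60,y1=200); red(290,365,80,170); goto([.4935,.201,.0217],90.6)
c=cap('scene')
P=np.array([[.5785,.2014+.0075,z] for z in(.042,.0445,.0475,.0505,.0535)]+[[.5785,.2014-.0075,z] for z in(.042,.0445,.0475,.0505,.0535)])
print(proj(c,P).round(1).tolist())
"
```

```text
164 top 105 l,r px 302.5 308.9 world [[577.7, 211.2, 50.5], [577.7, 208.8, 50.5]]
153 top 106 l,r px 342.5 348.5 world [[577.5, 195.8, 50.5], [577.5, 193.5, 50.5]]
ext 313 341 97 152
line -1 48 yaw 0.39 at (np.float32(572.5), np.float32(207.7))
line 1 48 yaw 0.39 at (np.float32(573.6), np.float32(195.6))
pos [0.494  0.2014 0.0411]
xax [ 0.001  0.001 -1.   ]
zyaw -89.41
shift_cm [ 1.94 -0.05  0.04]
F [ 1.1  0.9 -1.6]
w 0.023817328320629508
t 13.05
j [ 43.3  18.7 -30.2   0.  -41.   47.3]
turn -0.01
[[362.0, 188.5], [362.0, 187.6], [362.1, 186.6], [362.1, 185.5], [362.2, 184.4], [357.9, 191.8], [357.9, 190.9], [358.0, 189.9], [358.0, 188.8], [358.1, 187.8]]
```

```bash
python3 -c "
import cv2
s=cv2.imread('pics/s8.png');cv2.imwrite('pics/s8d.png',cv2.resize(s[160:210,325:375],None,fx=11,fy=11,interpolation=cv2.INTER_NEAREST))"
```

```text
(no output)
```

View pics/s8d.png

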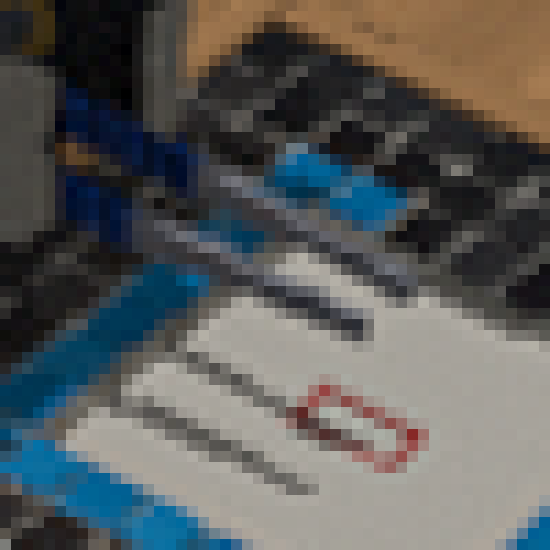

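```bash
python3 -m handwheel '[0.3,0,0.03,0, 0.7,0,0.07,0, 1.1,0,0.07,0, 1.4,0,0.07,0, 1.6,0,0.07,0, 1.75,0,0.07,0, 1.85,0,0.07,0, 1.85,0,0.07,0, 1.85,0,0.07,0, 1.85,0,0.07,0]'; python3 -c "
from tip import *
cap('wrist','w9.png');cap('scene','s9.png'); 
o=tips(.032,x0=285,x1=375,y0=60,y1=200); red(285,375,80,175); goto([.494,.2007,.0217],90.6)
for i in range(4): cap('top'); p,M,s=state(); print(p.round(4),s['contact_force'].round(1),s['gripper_width'])
s=cv2.imread('pics/w9.png');s2=cv2.imread('pics/s9.png')
a=cv2.resize(s[30:270,240:410],None,fx=3,fy=2.4,interpolation=cv2.INTER_CUBIC);cv2.imwrite('pics/w9c.png',a)
cv2.imwrite('pics/s9c.png',cv2.resize(s2[150:220,290:390],None,fx=8,fy=8,interpolation=cv2.INTER_CUBIC))
"
```

```text
time_s: 14.35
tcp_pos: [0.4938, 0.2006, 0.0222]
eef_rot: [129.4, 90.0, 40.0]
contact_force: [-0.4, 0.7, -0.4]
gripper_width: 0.0233
188 top 105 l,r px 302.5 308.5 world [[577.3, 210.2, 32.0], [577.3, 207.9, 32.0]]
156 top 106 l,r px 342.3 348.5 world [[577.1, 194.9, 32.0], [577.1, 192.5, 32.0]]
ext 309 341 91 152
line -1 54 yaw 0.07 at (np.float32(572.7), np.float32(207.6))
line 1 54 yaw 0.61 at (np.float32(572.3), np.float32(195.5))
pos [0.4937 0.2005 0.0221]
xax [ 0.  0. -1.]
zyaw -89.42
shift_cm [ 0.04  0.03 -0.02]
F [ 0.5 -0.1 -1.6]
w 0.024282377789633085
t 14.55
j [ 43.2  20.3 -31.2  -0.  -38.5  47.4]
turn -0.02
[0.4937 0.2005 0.0221] [-0.   0.5 -0.9] 0.023967641340930285
[0.4937 0.2005 0.0221] [-0.5 -0.5 -0.6] 0.024044973304744192
[0.4937 0.2005 0.0221] [-0.8  0.2 -1.4] 0.023824629159377487
[0.4937 0.2005 0.0221] [-0.8 -0.8 -0.7] 0.024174751063767336
```

View pics/w9c.png

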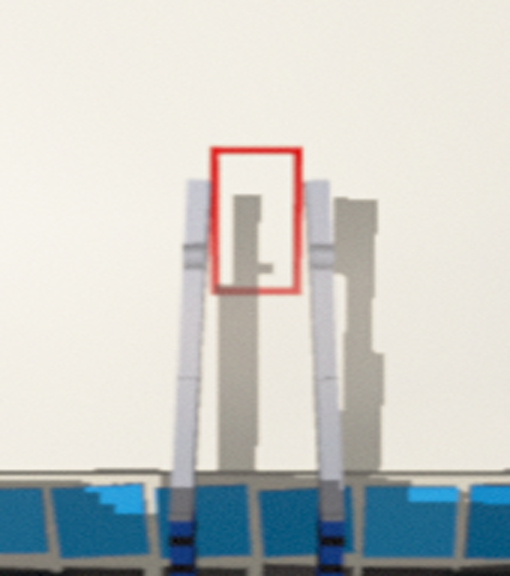

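View pics/s9c.png

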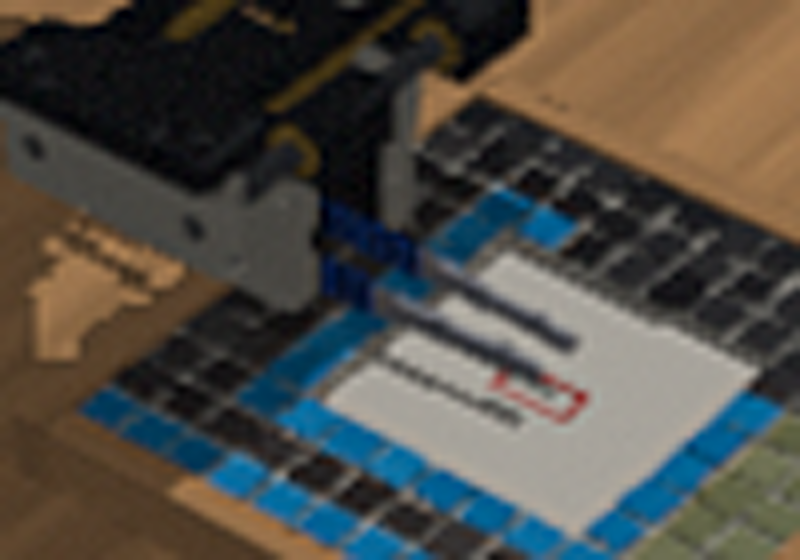

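```bash
python3 -m handwheel '[0.01,0,0,0, 0.02,0,0,0, 0.03,0,0,0, 0.04,0,0,0, 0.05,0,0,0, 0.05,0,-0.02,0, 0.05,0,-0.02,0, 0.05,0,-0.02,0, 0.05,0,-0.02,0, 0.05,0,-0.02,0]' 2.38; python3 -c "
from tip import *
W=[]
for i in range(8):
    c=cap('wrist'); p,M,s=state(); W.append(s['gripper_width'])
    if i%3==0: print(p.round(4),s['contact_force'].round(1))
print('w',np.mean(W))
im=c['image'].astype(float); cv2.imwrite('pics/w10.png',cv2.cvtColor(c['image'],cv2.COLOR_RGB2BGR))
# sub-pixel edges from red-channel-free signal (blue minus red rises on steel, falls on bed)
def edges(r):
    v=im[r-1:r+2,:,0].mean(0); return v
for r in(107,108,109,110,111):
    v=edges(r); print(r,v[298:316].astype(int).tolist(),v[336:354].astype(int).tolist())
tips(.0314,x0=285,x1=375,y0=60,y1=200); red(285,375,80,175)
cap('scene','s10.png')
"
```

```text
time_s: 16.0
tcp_pos: [0.4937, 0.2007, 0.0216]
eef_rot: [-49.2, 90.0, -138.7]
contact_force: [-0.0, -0.1, -0.4]
gripper_width: 0.0238
[0.4937 0.2007 0.0216] [ 0.4 -0.2 -0.6]
[0.4937 0.2007 0.0216] [ 0.1  0.5 -0.2]
[0.4937 0.2007 0.0216] [-0.   0.  -0.8]
w 0.023815335957557783
107 [242, 244, 243, 239, 226, 204, 199, 198, 200, 199, 193, 177, 175, 201, 221, 233, 242, 243] [240, 232, 222, 218, 205, 176, 181, 190, 193, 191, 191, 193, 194, 215, 235, 240, 240, 240]
108 [242, 244, 243, 238, 225, 205, 199, 197, 199, 199, 194, 175, 173, 200, 221, 233, 241, 242] [240, 229, 220, 217, 205, 174, 179, 189, 192, 191, 191, 192, 193, 212, 235, 240, 241, 240]
109 [243, 244, 243, 237, 223, 204, 198, 198, 198, 200, 195, 176, 179, 204, 221, 233, 241, 242] [240, 231, 221, 218, 207, 174, 179, 189, 193, 191, 191, 191, 192, 212, 235, 240, 241, 240]
110 [243, 244, 242, 237, 221, 204, 198, 199, 197, 199, 195, 176, 181, 208, 222, 233, 241, 242] [241, 233, 222, 218, 208, 176, 179, 189, 193, 192, 192, 191, 193, 212, 234, 240, 240, 239]
111 [243, 243, 242, 237, 220, 204, 199, 199, 197, 200, 195, 174, 183, 212, 222, 233, 241, 242] [241, 235, 224, 219, 208, 176, 178, 189, 194, 193, 192, 191, 193, 213, 234, 239, 230, 222]
163 top 105 l,r px 302.5 308.7 world [[577.3, 210.4, 31.4], [577.3, 208.0, 31.4]]
153 top 106 l,r px 342.5 348.5 world [[577.1, 195.0, 31.4], [577.1, 192.7, 31.4]]
ext 310 341 90 152
line -1 55 yaw 0.45 at (np.float32(574.9), np.float32(207.6))
line 1 55 yaw 0.37 at (np.float32(571.8), np.float32(195.6))
```

```bash
python3 -c "
import cv2
s=cv2.imread('pics/w10.png');s2=cv2.imread('pics/s10.png')
a=cv2.resize(s[30:270,240:410],None,fx=2,fy=2,interpolation=cv2.INTER_CUBIC);b=cv2.resize(s2[120:240,240:440],(440,480));cv2.imwrite('pics/f10.png',cv2.hconcat([a,b]))"
```

```text
(no output)
```

View pics/f10.png

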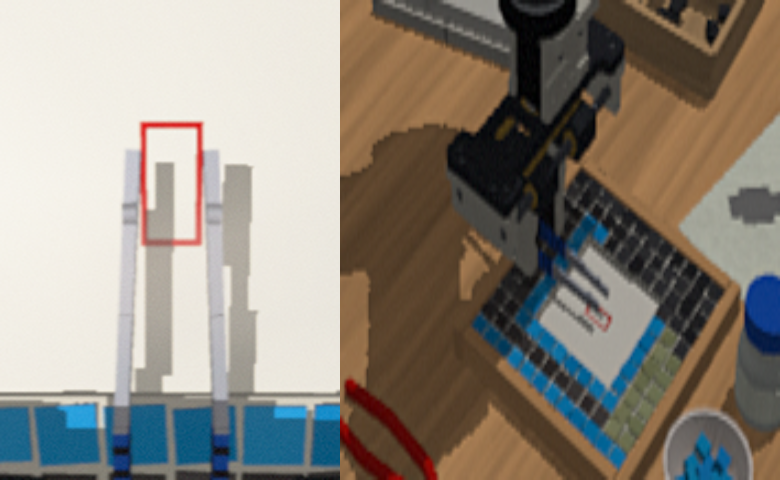

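The last pictures show the two tips straddling the outline, each inner face beside its long line (wrist pixels about 310 and 341). The tips are level and above the bed, with no contact force. I'm handing the job in.

```bash
python3 -c "
from plant import workorder
print(workorder.close_job())"
```

```text
the job is handed in; nothing more can be done
None
```

I pulled the tweezers straight back 44 mm out of the guard and lifted them. I then turned them about 171° so the heel stayed clear of the jar and bowl. Finally I relaxed the squeeze to 23.8 mm at the grip and lowered the tips over the red outline, and handed in at about 17 s of the 45 s.

**Last checks:**
- **Gap:** the outer faces of the tips measure about 18.0 mm apart in the wrist picture, which leaves a 12.0 mm gap. The finger opening averaged 23.8 mm, against 23.9 mm nominal. An earlier, cruder reading of the gap gave 12.3–12.4 mm.
- **Position:** the midpoint between the tips lies within about 0.2 mm of the outline's centre line. The tip ends sit about 5 mm past its middle, still along the long lines; I placed them there to keep the fingers off the frame.
- **Height:** the undersides of the tips are about 11 mm above the bed, slightly over the centimetre asked. The arms cross the frame and, by calculation, clear it by about 1 mm, so I went no lower.
- **Contact:** force readings stayed at noise level, under about 1 N, so nothing suggests the panel was touched.
- **Disagreements:** the cameras differed by up to about 2 mm on where the outline lies, so I used the wrist view, which shows the tips and the lines together. I did not measure the jar, bowl and nippers again at the end. The path stayed clear of them, and they looked unmoved in the pictures.

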